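Shut and bolt the carver's tool box

ROBOT

A 6-joint arm with a two-finger parallel gripper is mounted at the origin on the work surface. World frame = base frame: x ahead of the robot, y to its left, z up, the work surface at z = 0. Lengths are in m, angles in rad, forces in N, time in s.
With the tool pointing down it reaches from about 0.3 to 0.775 m from the base axis. Payload 14.6 kg.
Tool frame: the origin (TCP) lies at the very end of the fingers, on their centre line; the grasp point (between the pads) lies 19 mm behind it; x points along the fingers, y is the direction in which the jaws open and shut, and the axes are right-handed (so a half turn about x gives the same grasp; the last joint's range is limited). The gripper opens to 85 mm and grips with 20 to 120 N. Pads are 22 mm wide; open, the fingers measure 114 mm over their backs; the gripper's body (76 mm by 85 mm) begins 54 mm behind the grasp point. The pads swing forward as they close: fully open they stand 13 mm farther back than shut.
Start: joints at [1.167, 0.3, 1.521, -0, 1.321, -0.067], TCP at [0.182, 0.519, 0.231] pointing down, gripper open.
Joint ranges: [-3.03, 3.03], [-0.79, 2.21], [0.23, 2.52], [-1.04, 4.18], [0, 3.07], [-2.55, 2.55]. Speed limits (rad/s): [2.22, 2.22, 2.57, 3.14, 3.14, 3.14].

INTERFACE

Orientations are given as a unit quaternion [w, x, y, z].
In Python, from station import readout, viewer, ticket gives the robot as it stands.
- The arm moves only by the shell command python3 -m crank 'ROWS'. ROWS is text: rows parted by semicolons, each of 7 numbers parted by spaces: the turn, a rotation vector about the world's x, y, z in degrees, then the shift along the world's x, y, z in m, then the finger opening in m, from 0 to 0.0854. In form: rx ry rz x y z grip; .... A call has 1 to 5 rows; each row is the pose to reach, as a shift and turn from the pose commanded when the call began; what a row does not reach only later rows make up. A row lasts 1/12 s, in which the tool goes at most 41.7 mm and 7.16 degrees, less where a joint would pass 70% of its speed; a pose out of reach is approached as far as the arm can. A call with a gripper value outside its range is refused whole. The fingers move at their own pace and stop on an object; the grip force is fixed at half the most. Time passes only in rows, so rows that repeat a pose let the fingers close. It gives the time, the measured TCP pose, the force and the opening at its end, in the units of the state.
- readout.state(): the state, without advancing time (a new reading comes with each control period).
- viewer.capture(name): name is "scene" or "top" or "wrist"; returns the picture (420x560x3 uint8, red, green, blue); there is no depth.
- viewer.camera_params(name): a dict with "fx", "fy", "cx", "cy" (pixels), "position" and "attitude" of the camera in the world. Camera axes: x right, y up, looking along -z (the intrinsics and any distortion apply to the point x, -y, -z); pixel columns grow to the right and rows downward; lengths in m; the calibration is good to about 2 mm. The wrist camera is an equidistant fisheye: a pixel r from the principal point sees the ray r / f radians off the axis. A picture is of the moment at which its call begins: read the wrist's pose just before it. camera_params takes no time and is no camera call; for the wrist camera it gives the pose at the moment of the call.
- ticket.sign_off(): hands the job in, once; it reports no verdict.
The state is a dict: "t": time; "qpos": joint angles; "dq": joint speeds; "tau": joint torques, N m; "tool_pos": TCP position; "tool_rot": TCP orientation; "ft_force": force on the tool from outside, world axes, zero at the start; "torque": the same for the moment, N m; "gripper_width": finger opening in m.
Only numpy, scipy, OpenCV 4.12 (cv2) and the standard library are available. Lean on these libraries where they do the work, as an engineer would, in place of code of your own. Each camera call takes 0.05 s, during which the arm holds its last target. There are 200 camera calls.

TASK

Shut up the wooden tool box for the night: push its sliding lid fully closed, then push the brass knob of the barrel bolt along its slot until the bolt is fully home in the keep, and push the knob over sideways, all the way down into the notch at the slot's end, so that the bolt is locked. It is all fingertip pushing, there is nothing to grip or lift; leave the carvings, the tin and the tools where they are, and finish clear of everything.

Things in the scene. Friction and masses are not known exactly. Their poses are not given: they have to be found in the camera images.
- toolbox: Brown wooden tool box, screwed to the bench, 280 x 280 mm and 122 mm high at its fixed top rails. Origin under its centre at bench level; +x points from its front rail (25 mm wide, at x = -140 to -115 mm) to its back rail (65 mm wide, x = 75 to 140 mm), +y along the way the lid opens, +z up. Between the rails runs the lid. It may stand turned by up to 20 degrees.
- lid (a joint): Sliding lid, a paler board 186 mm (x) by 266 mm (y) by 16 mm thick, top 120 mm above the bench. Value in m: 0 = shut against the end strip at the box's -y end, up to 0.10 = open, moved along the box's +y and overhanging that end. It slides with about 2.5 N of friction, level, and stays where it is left. It carries the barrel bolt with it.
- lid_batten (a point): Middle of the outer (+y) upright face of the dark batten across the lid's +y end: 150 mm long along x, 16 mm thick, 20 mm high above the lid; this point is 130 mm above the bench. The lid board's own end lies 4 mm further out, below. Pushing here towards the box's -y shuts the lid; with it shut this point is 136 mm along the box's +y, and 20 mm along its -x, from the box's middle.
- bolt (a joint): Barrel bolt on the lid: black barrel and foot plate, bright steel 16 mm rod along the box's x, axis 138 mm above the bench and at the box's y = 0 when the lid is shut. Value in m: 0 = fully drawn, 0.060 = fully home (stop), moved along the box's +x, away from the front. About 2 N of friction; stays where left. With the lid ajar the rod's round nose misses or strikes the keep.
- handle (a joint): Turn of the knob about the rod's axis, rad: 0 = straight up, 1.30 (stop) = turned down to the box's -y side, in the notch. Takes about 1 N at the knob, stays where left. The slotted barrel (140 mm long, 30 mm thick, lips along the slot with tops 158 mm above the bench) lets the stem turn beyond about 0.1 rad only with the bolt within about 3 mm of home; then it cannot be drawn back.
- knob (a point): Centre of the brass ball knob, 20 mm in diameter, on a 9 mm steel stem that stands out of the barrel's slot. The centre is 52 mm from the rod's axis, so 190 mm above the bench when upright and 152 mm when fully down. In the box's x it lies at -45 mm with the bolt drawn and +15 mm with it home.
- keep_mouth (a point): Mouth of the keep, the small black staple on the box's back rail that takes the bolt's nose: opening 21 mm wide, 58 mm wide over its foot, top 153 mm above the bench, on the bolt's axis when the lid is shut.
- tin: Small green enamel tin, 59 mm in diameter, 58 mm high, standing on the right (-y) part of the back rail. Origin under its centre. Leave alone.
- hippo: Small cream soapstone hippo, 76 mm long, 30 mm wide, 40 mm high, standing on the left (+y) part of the back rail. Origin under its middle. Leave alone.
- elephant: Pink soapstone elephant blank on the bench, 145 mm long, 60 mm wide, 98 mm high. Origin under its middle. Leave alone.
- rasp: Steel rasp with worn ash handle on the bench, 285 mm long, 27 mm wide and high. Origin on the bench under its middle, blade to its +x. Leave alone.
- sanding_block: Grey slate sanding block on the bench, 110 x 62 x 30 mm, origin under its centre. Leave alone.
- mallet: Wooden mallet lying on the bench, 265 mm long, head 72 mm thick and 100 mm wide. Origin on the bench under the shaft, head to its +x. Leave alone.
- offcut: Dark pink stone offcut on the bench, 80 x 60 x 42 mm, origin under its centre. Leave alone.

How it is judged:
By the outcome, as a careful person would: the job done as asked, in the order asked, and still so for the second after the job is handed in, with the robot touching nothing.
It also fails if it takes over 54 s, if anything falls off the work surface, if the arm or the gripper's body presses on something with over 40 N, if the wrist force passes 120 N, or if a joint passes its speed limit or range.

## Working session

There is one attempt and no reset: what is moved stays moved. The work goes in short steps, Python scripts to look and compute and a shell command to move; the robot and the scene stay as the last step left them, time stands still between calls to the robot, and variables do not carry over. Pictures are saved under pics/ and viewed, about 8 in all and at most 12, crops included, and the job is handed in when it is done.

```bash
mkdir -p pics; ls; python3 - <<'E'
from station import readout, viewer
import cv2
s=readout.state();print(s['t'],s['tool_pos'],s['tool_rot'],s['gripper_width'])
for n in("scene","top"):
    im=viewer.capture(n);cv2.imwrite(f"pics/{n}0.png",im[:,:,::-1]);print(viewer.camera_params(n))
E
```

```text
pics
0.0 [0.18165084 0.51889328 0.23071618] [ 0.69700863  0.11811787  0.69720013 -0.11890802] 0.08579395679317499
{'fx': 388.4592560654624, 'fy': 388.4592560654624, 'cx': 270.1672513580186, 'cy': 219.42951726666382, 'position': array([ 1.10450505, -0.30541514,  0.9649892 ]), 'attitude': array([0.79332433, 0.28205578, 0.18029427, 0.50850271])}
{'fx': 395.31709904777415, 'fy': 395.31709904777415, 'cx': 284.40771894929975, 'cy': 210.01406524503153, 'position': array([ 0.28175583, -0.01172898,  1.15246753]), 'attitude': array([-0.67165681, -0.07290499,  0.07897978,  0.733024  ])}
```

View pics/scene0.png

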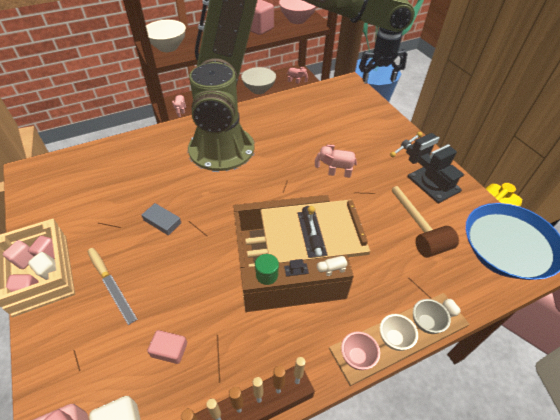

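View pics/top0.png

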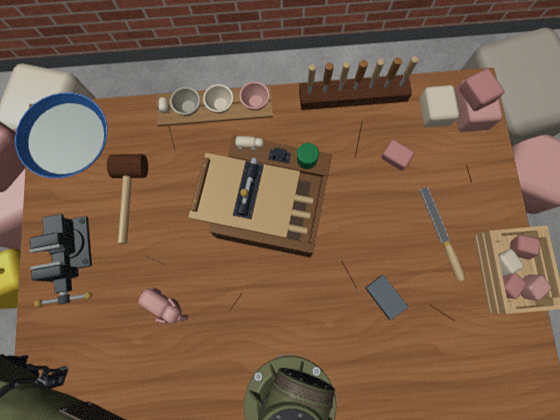

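The scene view shows the box at about (300,250). The top view shows it at about (260,195), with the lid ajar towards the left (+y) and the knob near (244,193). Next I'll enlarge both views.

```bash
python3 - <<'E'
import cv2
a=cv2.imread("pics/top0.png")[125:265,180:340];cv2.imwrite("pics/topc.png",cv2.resize(a,None,fx=4,fy=4,interpolation=cv2.INTER_CUBIC))
a=cv2.imread("pics/scene0.png")[190:310,225:380];cv2.imwrite("pics/scenec.png",cv2.resize(a,None,fx=5,fy=5,interpolation=cv2.INTER_CUBIC))
E
```

```text
(no output)
```

View pics/topc.png

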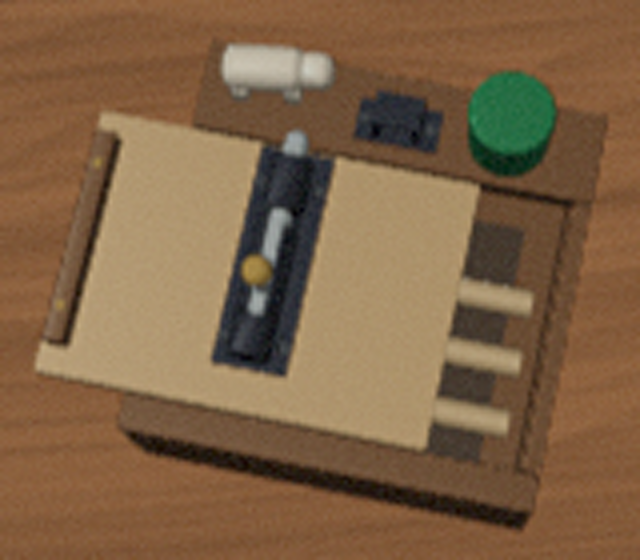

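View pics/scenec.png

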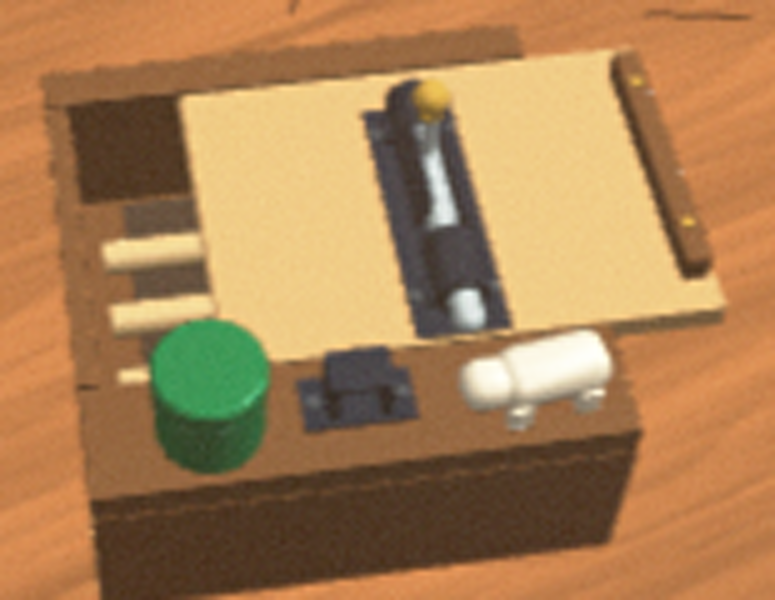

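Top crop: the lid corners are at (103,113), (37,372), (428,450) and (480,185), and the knob is upright at (257,268). Scene crop: the knob is at (432,100) and the lid corners are at (183,97), (628,50) and (724,303). I'll fit box pose, lid and bolt jointly from both views.

```bash
cat > h.py <<'E'
import numpy as np
from scipy.spatial.transform import Rotation as R
from station import viewer
def proj(P,c):
    w,x,y,z=c['attitude'];p=(np.atleast_2d(P)-c['position'])@R.from_quat([x,y,z,w]).as_matrix()
    return np.c_[c['cx']+c['fx']*p[:,0]/-p[:,2],c['cy']+c['fy']*-p[:,1]/-p[:,2]]
def box(p,v):  # p=[x,y,z,yaw]
    return np.atleast_2d(v)@R.from_euler('z',p[3]).as_matrix().T+p[:3]
E
python3 - <<'E'
from h import *
from scipy.optimize import least_squares
T,S=viewer.camera_params("top"),viewer.camera_params("scene")
# (x,y,z,lidcoef,boltcoef),px
top=[(140,140,122,0,0,215,38),(140,-140,122,0,0,607,115),(-140,140,122,0,0,121,429),(-140,-140,122,0,0,530,508),
(73,140,120,1,0,103,113),(-113,140,120,1,0,37,372),(73,-126,120,1,0,480,185),(-113,-126,120,1,0,428,450),(-45,0,190,1,1,257,268)]
sc=[(140,-140,122,0,0,93,500),(140,140,122,0,0,640,430),(-140,-140,122,0,0,42,75),(140,140,0,0,0,610,543),
(-113,-126,120,1,0,183,97),(-113,140,120,1,0,628,50),(73,140,120,1,0,724,303),(-45,0,190,1,1,432,100)]
t=np.array(top,float);s=np.array(sc,float)
def f(p,k=1):
    r=[]
    for a,c,o,m in((t,T,(180,125),4),(s,S,(225,190),5)):
        v=a[:,:3]/1000;v=v+np.c_[a[:,4]*p[5],a[:,3]*p[4],0*a[:,3]]
        r.append(proj(box(p[:4],v),c)-(a[:,5:]/m+o))
    return np.vstack(r)
r=least_squares(lambda p:f(p).ravel(),[.5,.05,0,0,.05,0],loss='soft_l1')
p=r.x;print(p.round(4),np.degrees(p[3]));print(f(p).round(1))
# knob triangulation
k=least_squares(lambda P:np.r_[(proj(P,T)-[180+257/4,125+268/4])[0],(proj(P,S)-[225+432/5,190+100/5])[0]],[.5,.1,.2]).x
print('knob tri',k,'model',box(p[:4],[-.045+p[5],p[4],.19]))
bt=box(p[:4],[-.02,.136+p[4],.13]);print('batten',bt)
E
```

```text
[ 0.5601  0.0006 -0.0015 -0.2857  0.0618  0.0135] -16.368410013475618
[[-1.5  0.1]
 [-0.5 -0.4]
 [-1.8 -0.3]
 [ 0.2  0.8]
 [-0.6 -0.2]
 [-0.8 -0.3]
 [-0.4 -0.1]
 [-0.7 -0.3]
 [-0.5 -0. ]
 [-1.5  0.3]
 [ 0.4 -0. ]
 [-0.9 -0.1]
 [-1.   0.3]
 [-1.9  0.1]
 [-0.9 -0.4]
 [-0.8  1. ]
 [-0.7  0.2]]
knob tri [0.54748695 0.06880373 0.18925542] model [[0.54731268 0.06877118 0.18847751]]
batten [[0.5966313  0.19603046 0.12847751]]
```

Both views agree. The box is at (0.560, 0.001) with yaw -16.4°, the lid is about 62 mm open, the bolt about 13 mm, and the knob is at z≈0.189. I'll close the fingers, turn 3° to align with the box, and fly to just outside the batten.

```bash
python3 -m crank '0 0 1 0.033 -0.022 0 0; 0 0 2 0.066 -0.045 0 0; 0 0 3 0.099 -0.067 0 0; 0 0 3 0.132 -0.09 0 0; 0 0 3 0.165 -0.112 0 0'
python3 -m crank '0 0 0 0.033 -0.022 0 0; 0 0 0 0.066 -0.045 0 0; 0 0 0 0.099 -0.067 0 0; 0 0 0 0.132 -0.09 0 0; 0 0 0 0.165 -0.112 0 0'
python3 -m crank '0 0 0 0.033 -0.022 0 0; 0 0 0 0.066 -0.044 0 0; 0 0 0 0.095 -0.065 0 0; 0 0 0 0.095 -0.065 0 0; 0 0 0 0.095 -0.065 0 0'
```

```text
t: 0.52
tool_pos: [0.3479, 0.4057, 0.2311]
tool_rot: [0.7, 0.1, 0.7, -0.1]
ft_force: [0.8, 1.3, 0.6]
gripper_width: 0.0255
t: 0.93
tool_pos: [0.5131, 0.2935, 0.231]
tool_rot: [0.7, 0.1, 0.7, -0.1]
ft_force: [-0.3, 1.8, 1.0]
gripper_width: 0.0002
t: 1.35
tool_pos: [0.6075, 0.2287, 0.2301]
tool_rot: [0.699, 0.101, 0.7, -0.101]
ft_force: [-0.0, -0.4, -1.0]
gripper_width: -0.0002
```

```bash
python3 -m crank '0 0 0 0 0 -0.035 0; 0 0 0 0 0 -0.07 0; 0 0 0 0 0 -0.09 0; 0 0 0 0 0 -0.103 0; 0 0 0 0 0 -0.103 0'; python3 - <<'E'
from station import viewer
import cv2,numpy as np
a=viewer.capture("wrist");b=viewer.capture("scene")[170:380-60,200:400]
b=cv2.resize(b,(400,300),interpolation=cv2.INTER_CUBIC);a=cv2.resize(a,(400,300),interpolation=cv2.INTER_AREA)
cv2.imwrite("pics/p1.png",np.hstack([a,b])[:,:,::-1])
E
```

```text
t: 1.77
tool_pos: [0.6051, 0.2306, 0.1257]
tool_rot: [0.699, 0.099, 0.701, -0.1]
ft_force: [0.5, -0.6, 0.0]
gripper_width: -0.0003
```

View pics/p1.png

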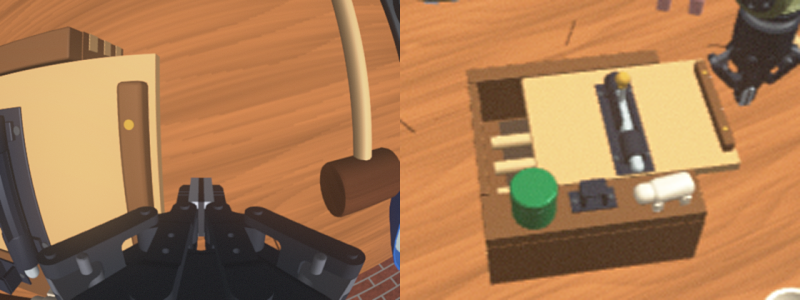

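The wrist view shows the shut fingertips at (200,190), outside the batten at about x = 130. The height is right, so I'll push the lid.

```bash
python3 -m crank '0 0 0 -0.004 -0.0145 0 0; 0 0 0 -0.0085 -0.029 0 0; 0 0 0 -0.0127 -0.043 0 0; 0 0 0 -0.017 -0.058 0 0; 0 0 0 -0.02 -0.067 0 0'
python3 -m crank '0 0 0 -0.0006 -0.002 0 0; 0 0 0 -0.0011 -0.004 0 0; 0 0 0 -0.0014 -0.005 0 0; 0 0 0 -0.0014 -0.005 0 0'
```

```text
t: 2.28
tool_pos: [0.5872, 0.1627, 0.1305]
tool_rot: [0.701, 0.101, 0.699, -0.1]
ft_force: [1.5, 2.2, -0.5]
gripper_width: 0.0
t: 2.62
tool_pos: [0.5859, 0.1586, 0.1291]
tool_rot: [0.701, 0.1, 0.699, -0.1]
ft_force: [0.7, 2.3, 4.9]
gripper_width: 0.0
```

```bash
python3 -m crank '0 0 0 -0.0006 -0.002 0.001 0; 0 0 0 -0.0011 -0.004 0.001 0; 0 0 0 -0.0014 -0.005 0.001 0; 0 0 0 -0.0014 -0.005 0.001 0'
python3 -m crank '0 0 0 -0.0006 -0.002 0 0; 0 0 0 -0.0009 -0.003 0 0; 0 0 0 -0.0009 -0.003 0 0'
python3 -m crank '0 0 0 -0.0006 -0.002 0 0; 0 0 0 -0.0009 -0.003 0 0; 0 0 0 -0.0009 -0.003 0 0'
```

```text
t: 2.95
tool_pos: [0.5839, 0.1529, 0.1293]
tool_rot: [0.7, 0.1, 0.7, -0.1]
ft_force: [1.3, 1.6, 2.3]
gripper_width: -0.0001
t: 3.2
tool_pos: [0.583, 0.1498, 0.1292]
tool_rot: [0.7, 0.1, 0.7, -0.1]
ft_force: [1.7, 1.2, 1.7]
gripper_width: 0.0002
t: 3.45
tool_pos: [0.5826, 0.149, 0.1294]
tool_rot: [0.701, 0.101, 0.699, -0.099]
ft_force: [6.9, 16.8, -1.4]
gripper_width: -0.0001
```

The force stepped up to 17 N, which is the stop. I'll press once more, back off, rise and look.

```bash
python3 -m crank '0 0 0 -0.0003 -0.001 0 0; 0 0 0 -0.0003 -0.001 0 0'
python3 -m crank '0 0 0 0.004 0.015 0 0; 0 0 0 0.0085 0.03 0 0; 0 0 0 0.0085 0.03 0.035 0; 0 0 0 0.0085 0.03 0.07 0; 0 0 0 0.0085 0.03 0.105 0'
python3 - <<'E'
from station import viewer
import cv2,numpy as np
a=viewer.capture("top");cv2.imwrite("pics/top1.png",a[:,:,::-1]);b=viewer.capture("scene");cv2.imwrite("pics/scene1.png",b[:,:,::-1])
a=cv2.resize(a[130:250,200:333],(399,360),interpolation=cv2.INTER_CUBIC)
b=cv2.resize(b[190:310,240:373],(399,360),interpolation=cv2.INTER_CUBIC)
cv2.imwrite("pics/p2.png",np.hstack([a,b])[:,:,::-1])
E
```

```text
t: 3.62
tool_pos: [0.5826, 0.1487, 0.1295]
tool_rot: [0.701, 0.102, 0.699, -0.098]
ft_force: [9.8, 22.0, -2.7]
gripper_width: -0.0002
t: 4.03
tool_pos: [0.5898, 0.1762, 0.2348]
tool_rot: [0.699, 0.1, 0.701, -0.101]
ft_force: [0.2, 0.2, -0.4]
gripper_width: -0.0005
```

View pics/p2.png

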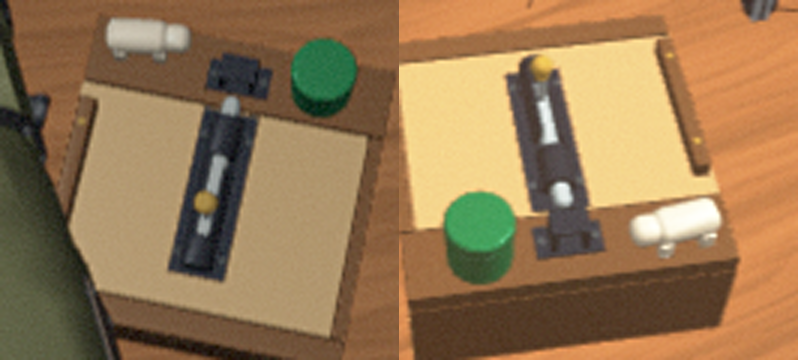

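The lid is shut and the bolt nose faces the keep. Next I'll triangulate the knob again.

```bash
python3 - <<'E'
from h import *
from scipy.optimize import least_squares
from station import readout
T,S=viewer.camera_params("top"),viewer.camera_params("scene")
k=least_squares(lambda P:np.r_[(proj(P,T)-[268.3,197])[0],(proj(P,S)-[287.3,212.3])[0]],[.5,.1,.2]).x
p=[.5601,.0006,0,-.2857];Rz=R.from_euler('z',p[3]).as_matrix()
print(k,(k-p[:3])@Rz)
t=readout.state()['tool_pos']
for v in([-.073,0,.178],[-.0315-.021,0,.178],[.015-.021,0,.178]): print(v,box(p,v)[0],box(p,v)[0]-t)
E
```

```text
[0.52873159 0.00860458 0.18972225] [-0.03235281 -0.00116042  0.18972225]
[-0.073, 0, 0.178] [0.49005908 0.02117353 0.178     ] [-0.10174242 -0.15530716 -0.06214132]
[-0.052500000000000005, 0, 0.178] [0.50972811 0.01539603 0.178     ] [-0.0820734  -0.16108466 -0.06214132]
[-0.006000000000000002, 0, 0.178] [0.55434321 0.00229097 0.178     ] [-0.03745829 -0.17418972 -0.06214132]
```

```bash
python3 -m crank '0 0 0 -0.021 -0.031 0 0; 0 0 0 -0.042 -0.062 0 0; 0 0 0 -0.063 -0.094 0 0; 0 0 0 -0.083 -0.125 0 0; 0 0 0 -0.102 -0.156 0 0'
python3 -m crank '0 0 0 0 0 0 0; 0 0 0 0 0 -0.03 0; 0 0 0 0 0 -0.055 0; 0 0 0 0 0 -0.062 0; 0 0 0 0 0 -0.062 0'
```

```text
t: 4.55
tool_pos: [0.4867, 0.0189, 0.2335]
tool_rot: [0.699, 0.1, 0.7, -0.1]
ft_force: [1.1, -0.5, -0.5]
gripper_width: -0.0
t: 4.97
tool_pos: [0.4875, 0.0202, 0.1705]
tool_rot: [0.698, 0.1, 0.701, -0.1]
ft_force: [-0.1, -0.8, 0.9]
gripper_width: 0.0001
```

```bash
python3 -m crank '0 0 0 0.0125 -0.0037 0.005 0; 0 0 0 0.025 -0.0073 0.005 0; 0 0 0 0.036 -0.0106 0.005 0; 0 0 0 0.046 -0.0135 0.005 0; 0 0 0 0.053 -0.0155 0.005 0'
python3 -m crank '0 0 0 0.003 -0.0009 0 0; 0 0 0 0.006 -0.0018 0 0; 0 0 0 0.006 -0.0018 0 0'
python3 -m crank '0 0 0 0.002 -0.0006 0 0; 0 0 0 0.003 -0.0009 0 0; 0 0 0 0.003 -0.0009 0 0'
```

```text
t: 5.38
tool_pos: [0.5425, 0.0046, 0.1787]
tool_rot: [0.7, 0.1, 0.7, -0.1]
ft_force: [-2.9, 1.0, 1.5]
gripper_width: 0.0002
t: 5.63
tool_pos: [0.5476, 0.0028, 0.1776]
tool_rot: [0.7, 0.1, 0.7, -0.1]
ft_force: [0.2, -0.1, -0.2]
gripper_width: 0.0001
t: 5.88
tool_pos: [0.5504, 0.0019, 0.1774]
tool_rot: [0.7, 0.1, 0.7, -0.1]
ft_force: [-0.3, 1.2, 0.6]
gripper_width: 0.0001
```

```bash
python3 -m crank '0 0 0 0.002 -0.0006 0 0; 0 0 0 0.003 -0.0009 0 0; 0 0 0 0.003 -0.0009 0 0'
python3 -m crank '0 0 0 0.002 -0.0006 0 0; 0 0 0 0.003 -0.0009 0 0; 0 0 0 0.003 -0.0009 0 0'
python3 -m crank '0 0 0 0.001 -0.0003 0 0; 0 0 0 0.002 -0.0006 0 0; 0 0 0 0.002 -0.0006 0 0'
```

```text
t: 6.13
tool_pos: [0.5535, 0.001, 0.1773]
tool_rot: [0.7, 0.1, 0.7, -0.1]
ft_force: [-1.0, 0.7, 1.3]
gripper_width: -0.0003
t: 6.38
tool_pos: [0.5554, 0.0004, 0.1772]
tool_rot: [0.699, 0.1, 0.701, -0.1]
ft_force: [-12.4, 4.6, 6.9]
gripper_width: 0.0001
t: 6.63
tool_pos: [0.5562, 0.0002, 0.1772]
tool_rot: [0.698, 0.1, 0.702, -0.1]
ft_force: [-26.4, 7.1, 13.5]
gripper_width: 0.0001
```

The force rose to 26 N with the knob at about +15 mm in box x, so the bolt is home. I'll back off, go over to the knob's +y side, and check with a picture.

```bash
python3 -m crank '0 0 0 -0.016 0.0047 0 0; 0 0 0 -0.016 0.0047 0.03 0; 0 0 0 -0.016 0.0047 0.055 0; 0 0 0 0.006 0.02 0.055 0; 0 0 0 0.028 0.035 0.055 0'
python3 -m crank '0 0 0 0 0 0 0; 0 0 0 0 0 -0.025 0; 0 0 0 0 0 -0.046 0; 0 0 0 0 0 -0.046 0'
python3 - <<'E'
from station import viewer
import cv2,numpy as np
a=viewer.capture("wrist");b=viewer.capture("scene")
b=cv2.resize(b[190:310,240:373],(399,360),interpolation=cv2.INTER_CUBIC);a=cv2.resize(a,(400,300),interpolation=cv2.INTER_AREA)
a=np.vstack([a,np.zeros((60,400,3),np.uint8)])
cv2.imwrite("pics/p3.png",np.hstack([a,b])[:,:,::-1])
E
```

```text
t: 7.05
tool_pos: [0.5875, 0.0344, 0.2346]
tool_rot: [0.701, 0.101, 0.698, -0.101]
ft_force: [-0.5, -0.2, 0.3]
gripper_width: -0.0002
t: 7.38
tool_pos: [0.5848, 0.0343, 0.1821]
tool_rot: [0.698, 0.1, 0.702, -0.101]
ft_force: [-0.9, -0.8, -0.6]
gripper_width: -0.0002
```

View pics/p3.png

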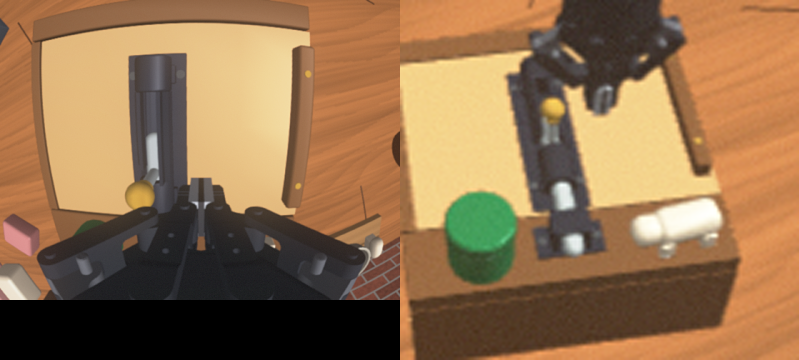

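The nose is in the keep, and the fingertip stands on the knob's +y side. Now I'll push the knob over along its arc.

```bash
python3 -m crank '0 0 0 -0.0037 -0.0125 0.004 0; 0 0 0 -0.0073 -0.025 0.005 0; 0 0 0 -0.0106 -0.036 0.004 0; 0 0 0 -0.0135 -0.046 0.001 0; 0 0 0 -0.016 -0.055 -0.003 0'
python3 -m crank '0 0 0 0 0 0 0; 0 0 0 -0.0014 -0.0048 -0.004 0'
```

```text
t: 7.9
tool_pos: [0.5702, -0.0221, 0.1839]
tool_rot: [0.7, 0.101, 0.699, -0.101]
ft_force: [-0.4, 0.3, 1.3]
gripper_width: -0.0002
t: 8.07
tool_pos: [0.569, -0.0256, 0.1795]
tool_rot: [0.7, 0.1, 0.7, -0.1]
ft_force: [-0.5, 0.3, 1.6]
gripper_width: 0.0001
```

```bash
python3 -m crank '0 0 0 0 0 0.014 0; 0 0 0 -0.0065 -0.022 0.014 0; 0 0 0 -0.0065 -0.022 0.002 0; 0 0 0 -0.0075 -0.0255 -0.008 0; 0 0 0 -0.008 -0.027 -0.014 0'
python3 -m crank '0 0 0 -0.0003 -0.001 -0.003 0; 0 0 0 -0.0003 -0.001 -0.005 0; 0 0 0 -0.0003 -0.001 -0.005 0'
python3 -m crank '0 0 0 0 0 -0.001 0; 0 0 0 0 0 -0.002 0; 0 0 0 0 0 -0.002 0'
```

```text
t: 8.48
tool_pos: [0.5607, -0.0557, 0.1653]
tool_rot: [0.7, 0.098, 0.7, -0.103]
ft_force: [-10.6, -31.5, 19.1]
gripper_width: -0.0001
t: 8.73
tool_pos: [0.5601, -0.0577, 0.1603]
tool_rot: [0.7, 0.098, 0.7, -0.104]
ft_force: [-11.3, -35.0, 13.8]
gripper_width: -0.0003
t: 8.98
tool_pos: [0.56, -0.0581, 0.1586]
tool_rot: [0.7, 0.098, 0.7, -0.104]
ft_force: [-12.7, -37.6, 14.0]
gripper_width: -0.0001
```

A 38 N sideways force means I'm probably wedged against the ball's outer side. I'll back straight up and look.

```bash
python3 -m crank '0 0 0 -0.001 -0.004 0.005 0; 0 0 0 -0.001 -0.004 0.03 0; 0 0 0 -0.001 -0.004 0.06 0; 0 0 0 0.01 0.03 0.06 0; 0 0 0 0.02 0.066 0.06 0'
python3 - <<'E'
from station import viewer
import cv2,numpy as np
a=viewer.capture("wrist");b=viewer.capture("scene")
b=cv2.resize(b[190:310,240:373],(399,360),interpolation=cv2.INTER_CUBIC);a=cv2.resize(a,(400,300),interpolation=cv2.INTER_AREA)
a=np.vstack([a,np.zeros((60,400,3),np.uint8)])
cv2.imwrite("pics/p4.png",np.hstack([a,b])[:,:,::-1])
E
```

```text
t: 9.4
tool_pos: [0.5813, 0.0126, 0.2191]
tool_rot: [0.701, 0.101, 0.699, -0.101]
ft_force: [1.5, 0.6, 0.0]
gripper_width: -0.0002
```

View pics/p4.png

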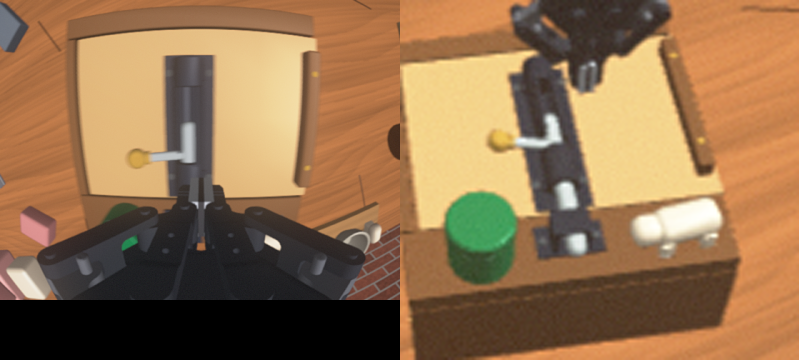

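```bash
python3 - <<'E'
from h import *
S,W=viewer.camera_params("scene"),viewer.camera_params("wrist")
p=[.5601,.0006,-.001,-.2857]
w,x,y,z=W['attitude'];M=R.from_quat([x,y,z,w]).as_matrix()
def fe(P):
    q=(P-W['position'])@M;v=np.array([q[0],-q[1]]);n=np.linalg.norm(v);r=np.arctan2(n,-q[2])
    return np.array([W['cx'],W['cy']])+W['fx']*r*v/n
print('obs scene 274.0 237.0 wrist',np.array([138,158])*1.4)
for th in(.9,1.,1.1,1.2,1.3,1.4):
    P=box(p,[.015,-.052*np.sin(th),.138+.052*np.cos(th)])[0]
    print(th,proj(P,S)[0].round(1),fe(P).round(1))
k=box(p,[-.04,0,.158])[0];print(box(p,[.015,-.0145-.05,.16])[0])
E
```

```text
obs scene 274.0 237.0 wrist [193.2 221.2]
0.9 [274.8 233.1] [183.7 231.5]
1.0 [273.6 234.2] [181.1 229.3]
1.1 [272.6 235.4] [179.4 227.1]
1.2 [271.8 236.6] [178.5 224.8]
1.3 [271.1 237.8] [178.4 222.6]
1.4 [270.7 239. ] [179.  220.5]
[ 0.55631399 -0.0655129   0.159     ]
```

The knob is clearly down, but whether it is against the stop (1.2 to 1.3 rad) is uncertain. I'll press again from straight above the ball, gently, watching the contact height.

```bash
python3 -m crank '0 0 0 -0.01 -0.03 0 0; 0 0 0 -0.02 -0.0613 0 0; 0 0 0 -0.02 -0.0613 -0.03 0; 0 0 0 -0.02 -0.0613 -0.048 0; 0 0 0 -0.02 -0.0613 -0.048 0'
python3 -m crank '0 0 0 0 0 -0.003 0; 0 0 0 0 0 -0.005 0; 0 0 0 0 0 -0.005 0'
python3 -m crank '0 0 0 0 0 -0.002 0; 0 0 0 0 0 -0.003 0; 0 0 0 0 0 -0.003 0'
```

```text
t: 9.92
tool_pos: [0.5587, -0.0487, 0.1656]
tool_rot: [0.697, 0.101, 0.702, -0.1]
ft_force: [0.2, 0.5, -0.7]
gripper_width: -0.0005
t: 10.17
tool_pos: [0.561, -0.0484, 0.1658]
tool_rot: [0.7, 0.1, 0.7, -0.1]
ft_force: [0.4, -0.9, 0.9]
gripper_width: -0.0001
t: 10.42
tool_pos: [0.5608, -0.0486, 0.1625]
tool_rot: [0.7, 0.1, 0.7, -0.1]
ft_force: [0.5, -1.0, 0.8]
gripper_width: -0.0002
```

No contact yet at 162.5 mm, which already fits the knob being fully down. I'll go on in small steps.

```bash
python3 -m crank '0 0 0 0 0 -0.001 0; 0 0 0 0 0 -0.002 0; 0 0 0 0 0 -0.002 0'
python3 -m crank '0 0 0 0 0 -0.001 0; 0 0 0 0 0 -0.002 0; 0 0 0 0 0 -0.002 0'
```

```text
t: 10.67
tool_pos: [0.561, -0.0488, 0.1612]
tool_rot: [0.7, 0.1, 0.699, -0.1]
ft_force: [-3.1, -1.0, 7.6]
gripper_width: 0.0
t: 10.92
tool_pos: [0.5612, -0.049, 0.1604]
tool_rot: [0.701, 0.1, 0.699, -0.1]
ft_force: [-6.8, -0.3, 19.9]
gripper_width: -0.0004
```

The tip made firm contact at z≈0.161, where 0.162 is expected with the knob at its stop, and carried 20 N without it giving. I'll rise, move clear and check.

```bash
python3 -m crank '0 0 0 0 0 0.03 0; 0 0 0 0 0 0.07 0; 0 0 0 0 0 0.11 0; 0 0 0 -0.02 0.035 0.11 0; 0 0 0 -0.04 0.07 0.11 0'
python3 -m crank '0 0 0 -0.02 0.035 0 0; 0 0 0 -0.04 0.07 0 0; 0 0 0 -0.06 0.105 0 0; 0 0 0 -0.08 0.14 0 0; 0 0 0 -0.1 0.175 0 0'
python3 -m crank '0 0 0 -0.02 0.035 0 0; 0 0 0 -0.04 0.07 0 0; 0 0 0 -0.04 0.07 0 0; 0 0 0 -0.04 0.07 0 0'
python3 - <<'E'
from station import viewer
import cv2,numpy as np
a=viewer.capture("top");b=viewer.capture("scene")
a=cv2.resize(a[130:250,200:333],(399,360),interpolation=cv2.INTER_CUBIC)
b=cv2.resize(b[190:310,240:373],(399,360),interpolation=cv2.INTER_CUBIC)
cv2.imwrite("pics/p5.png",np.hstack([a,b])[:,:,::-1])
E
```

```text
t: 11.33
tool_pos: [0.521, 0.0212, 0.2703]
tool_rot: [0.701, 0.101, 0.698, -0.101]
ft_force: [0.2, 1.4, -0.6]
gripper_width: -0.0003
t: 11.75
tool_pos: [0.4193, 0.1978, 0.2685]
tool_rot: [0.7, 0.1, 0.7, -0.1]
ft_force: [0.5, 0.7, 0.9]
gripper_width: 0.0001
t: 12.08
tool_pos: [0.3796, 0.2678, 0.2683]
tool_rot: [0.7, 0.099, 0.7, -0.099]
ft_force: [0.5, 0.0, 0.7]
gripper_width: -0.0002
```

View pics/p5.png

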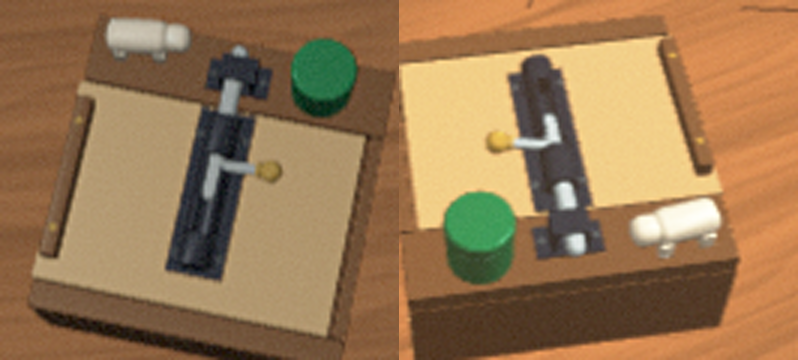

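```bash
python3 - <<'E'
from h import *
from scipy.optimize import least_squares
T,S=viewer.camera_params("top"),viewer.camera_params("scene")
k=least_squares(lambda P:np.r_[(proj(P,T)-[289.3,187])[0],(proj(P,S)-[273,237.3])[0]],[.5,.1,.2]).x
p=[.5601,.0006,0,-.2857];print((k-p[:3])@R.from_euler('z',p[3]).as_matrix())
from station import ticket
print(ticket.sign_off())
E
```

```text
[ 0.01427817 -0.04588849  0.15116837]
the job is handed in; nothing more can be done
None
```

The box is shut and locked, and I handed the job in at about 12 s of the 54 s allowed. I pushed the lid shut at the batten, then pushed the bolt home by its knob. I turned the knob over and pressed it down into the notch.

**Final state**
- **Lid:** it stopped hard against the end strip at 17–22 N. Measured before the push, it was about 62 mm open.
- **Bolt:** it stopped hard at 26 N, and its nose shows through the keep in both pictures.
- **Knob:** the last measurement put it at x = +14, y = -46, z = 151 mm in the box's frame. Fully home and locked would be about +15, -50 and 152.
- **Other things:** the tin and the hippo look unmoved. I did not look again at the things on the bench. The arm finished clear, touching nothing.

**Checks that disagreed**
- **Sideways load:** the first press on the knob loaded the wrist to about 40 N, mostly sideways. I never found the cause. I lifted off and pressed again from straight above. Contact came at z = 161 mm, where about 162 is expected at the stop, and the knob did not give under 20 N.
- **Knob angle:** from single pictures the knob angle read between about 1.2 and 1.35 rad, and the wrist view was about 14 pixels off sideways. The final y is also 4 mm short. I relied on the contact height and the final z instead.

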